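# Set the bread cabinet's door to its widest airing position

### The arm

A 6-joint arm with a two-finger parallel gripper is mounted at the origin on the work surface. World frame = base frame: x ahead of the robot, y to its left, z up, the work surface at z = 0. Lengths are in m, angles in rad, forces in N, time in s.
With the tool pointing down it reaches from about 0.15 to 0.775 m from the base axis. Payload 6.1 kg.
Tool frame: the origin (TCP) lies between the finger pads; the fingertips stand 17 mm ahead of it and the grasp point (between the pads) lies 2 mm behind it (env.tcp_to_tips is the distance from the TCP to the fingertips, in m); z points along the fingers, y is the line along which they close (so a half turn about z gives the same grasp; the last joint's range is limited). The gripper opens to 85 mm and grips with 20 to 120 N. Pads are 22 mm wide; open, the fingers measure 114 mm over their backs; the gripper's body (76 mm by 85 mm) begins 54 mm behind the grasp point. The pads swing forward as they close: fully open they stand 13 mm farther back than shut.
Start: joints at [-1.283, 0.126, -0.04, 1.405, 0, 1.571], TCP at [0.149, -0.503, 0.248] pointing down, gripper open.
Joint ranges: [-2.72, 2.72], [-0.95, 1.95], [-1.27, 1.35], [-1.78, 2.02], [-1.46, 1.47], [-3.14, 3.14]. Speed limits (rad/s): [2.39, 2.39, 3.01, 3.14, 3.14, 3.14].

### API

Orientations are given as [roll, pitch, yaw] about the fixed x, y, z axes, in that order (R = Rz(yaw) Ry(pitch) Rx(roll)).
In Python, from workcell import status, cams, order, models, env gives the robot as it stands. The module is installed in compiled form; this text tells all that it offers.
- The arm moves only by the tool drive_tool, never from a script. Its argument "commands" is text: rows parted by semicolons, each of 7 numbers parted by spaces: the closure, from -1 (fully open) to 1 (shut), then the shift along the tool's x, y, z in units of 0.5 m (1.0 is 0.5 m), then the turn, a rotation vector about the tool's x, y, z in units of 180 degrees (1.0 is 180 degrees). A call has 1 to 8 rows; each row is the pose to reach, as a shift and turn from the pose commanded when the call began, along the tool's axes at that moment, turning the shorter way round; what a row does not reach only later rows make up. A row lasts 1/12 s, in which the tool goes at most 41.7 mm and 7.16 degrees, less where a joint would pass 70% of its speed; a pose out of reach is approached as far as the arm can. A call with a number of a shift or a turn outside -1 to 1 is refused whole. A call with a gripper value outside its range is refused whole. The fingers move at their own pace and stop on an object; the grip force is fixed at half the most. Time passes only in rows, so rows that repeat a pose let the fingers close. It gives the time, the measured TCP pose, the force, the opening and the grip force at its end, in the units of the state.
- status.get_state(): the state, without advancing time (a new reading comes with each control period).
- cams.read_camera(name): name is "scene" or "top" or "wrist"; returns (picture, depth): 480x640x3 uint8, blue, green, red; 480x640 float32, m along the optical axis (not along the pixel's ray), 0 where there is no reading.
- cams.camera_params(name): a dict with "camera_matrix" (3x3 intrinsics, pixels), "extrinsics" (4x4, takes a point from camera to world coordinates). Camera axes: x right, y up, looking along -z (the intrinsics and any distortion apply to the point x, -y, -z); pixel columns grow to the right and rows downward; lengths in m; the calibration is good to about 2 mm. The wrist camera is an equidistant fisheye: a pixel r from the principal point sees the ray r / f radians off the axis. A picture is of the moment at which its call begins: read the wrist's pose just before it. camera_params takes no time and is no camera call; for the wrist camera it gives the pose at the moment of the call.
- order.job_done(): hands the job in; it is judged then, once.
Trained networks look in the newest picture that a camera, given by its name, has taken for a name from the list of things; names that differ only in an ending like _2 or _b are one class to them, and where a whole thing is asked for, a point or a joint stands for the part that bears it (a point fixed in the world has none). Each returns a list of dicts, best first, with "confidence" (0 to 1); they miss things now and then, are a little off and sometimes report something else, mostly with a low value. They report only what shows in the picture. A call takes as long as a camera call.
- models.look_for(label, camera): "extent" ([left, top, right, bottom] in pixels, round what is visible of it).
- models.place_of(label, camera): "pixel" ([row, column] in pixels: a listed point, or the origin of a listed thing).
The state is a dict: "time": time; "q": joint angles; "joint_vel": joint speeds; "tau": joint torques, N m; "position": TCP position; "tcp_rot": TCP orientation; "force": force on the tool from outside, world axes, zero at the start; "wrist_torque": the same for the moment, N m; "width": finger opening in m; "finger_force": force on a finger pad.
Only numpy, scipy, OpenCV 4.12 (cv2) and the standard library are available. Lean on these libraries where they do the work, as an engineer would, in place of code of your own. Each camera call takes 0.05 s, during which the arm holds its last target. There are 200 camera calls.

### The job

The bread cabinet's door is held slightly ajar by the stay on top; set it to its widest airing position, with the outermost hole of the stay dropped fully over the pin. You have one hand, so lift the stay off the pin and lay it down level beside the pin, on the side of the door's free edge and before the door is moved; let go of it, swing the door open to about 60 degrees, the stay untouched, and only then take the stay again and drop its outermost hole over the pin. Do not shift the two tins and the oil bottle that stand around the cabinet.

Things in the scene. Friction and masses are not known exactly. Their poses are not given: they have to be found in the camera images.
- cabinet: White bread cabinet with a brown wooden top, fixed on the counter: 240 mm deep (its x), 260 mm wide (its y), 200 mm high. Origin: centre of its underside; z up. Its front with the door faces its own -x. Its top, over which the stay lies, is 200 mm above the counter.
- door (a joint): Opening of the door in rad: 0 shut, at most 1.7, about 0.21 at the start. White panel 16 mm thick, 248 mm wide, upper edge flush with the cabinet's top, hinged at the cabinet's front +y corner. Seen from above it opens clockwise; the free edge is on the cabinet's -y side. It stays where it is left; under 2 N moves it. The outermost hole reaches the pin at 1.05 (60 degrees), the middle one at 0.61.
- door_hinge (a point): The door's hinge axis, at the height of the cabinet's top.
- door_pull (a point): Middle of the door's pull: an upright dark steel post, 22 mm in diameter, standing 43 mm above the door's upper edge, 190 mm from the hinge axis. This point is 21.5 mm above the door's upper edge. It can be gripped from above in any direction and may turn in the grip.
- stay_pivot (a point): The stay's pivot on top of the door, 100 mm from the hinge axis, 15 mm above the door's upper edge. The stay swivels there about the vertical, up to 1.7 rad either way from pointing inwards square to the door, and its knob end can be lifted up to 0.8 rad. The swivel is a little stiff: when the door is swung, the stay turns with it, keeping its angle to the door.
- stay: The stay: flat steel bar 24 x 6 mm, about 190 mm long, lying level 12 mm above the cabinet's top. Origin at its pivot, mid-thickness; x along the bar from pivot to knob, z up. Three round 14 mm holes, and near its end an upright knob. A stop in the pivot keeps it from sinking below level: let go, it falls level and lies there, with or without anything under it, unless the pin is under the bar.
- stay_knob (a point): Middle of the stay's knob: upright dark steel post, 18 mm in diameter, 34 mm high above the bar, 160 mm from the pivot along the bar. This point is 17 mm above the bar's upper face.
- hole_inner (a point): Centre of the hole nearest the pivot (51 mm from it), mid-thickness; it is on the pin at the start.
- hole_middle (a point): Centre of the middle hole (89 mm from the pivot), mid-thickness.
- hole_outer (a point): Centre of the outermost hole, the one next to the knob (127 mm from the pivot, 33 mm from the knob), mid-thickness. This one is to go over the pin.
- pin_seat (a point): Point on the pin's axis where a hole's centre lies when the stay is fully down on it, 15 mm above the cabinet's top. Upright fixed steel pin, 9 mm, round tip 24 mm above the cabinet's top (6 mm above a seated bar's upper face), so a hole must be raised 12 mm to clear it. It stands 30 mm behind the door's hinge line, 100 mm along from the hinge; the dark collar round its foot stays under the bar.
- tin_a: Food tin, 74 mm in diameter, 110 mm high, on the counter in front of the cabinet. Origin: centre of its underside. Leave alone.
- tin_b: Another food tin of the same size, beside it. Leave alone.
- oil: Yellow oil bottle, 72 mm in diameter, 200 mm high, on the counter behind the cabinet. Origin: centre of its underside. Leave alone.

How it is judged:
By the outcome, as a careful person would: the job done as asked, in the order asked, and still so for the second after the job is handed in, with the robot touching nothing.
It also fails if it takes over 72 s, if anything falls off the work surface, if the arm or the gripper's body presses on something with over 40 N, if the wrist force passes 120 N, or if a joint passes its speed limit or range.

## Working session

There is one attempt and no reset: what is moved stays moved. The work goes in short steps, Python scripts to look and compute and a tool call to move; the robot and the scene stay as the last step left them, time stands still between calls to the robot, and variables do not carry over. Pictures are saved under pics/ and viewed, at most 12 in all, crops included, and the job is handed in when it is done.

Besides the shell and the picture viewer there is one more tool, called after ">>>" as name(argument=value, ...) on one line, values as JSON. drive_tool: Moves the arm, as the interface text tells. Shifts and turns lie within -1 to 1; 1 stands for 0.5 m of shift or 180 degrees of turn. Its arguments: {"type":"object","properties":{"commands":{"type":"string"}},"required":["commands"]}

```bash
mkdir -p pics; cat > h.py <<'E'
import numpy as np, cv2
from scipy.spatial.transform import Rotation as R
from workcell import status, cams, order, models, env
def ray(cam,px,P=None):
    P=P or cams.camera_params(cam);K=np.array(P["camera_matrix"]);T=np.array(P["extrinsics"])
    u=(px[1]-K[0,2])/K[0,0];v=(px[0]-K[1,2])/K[1,1]
    if cam=="wrist":
        r=np.hypot(u,v);s=np.sinc(r/np.pi)/1 if r else 1
        d=np.array([u*s,-v*s,-np.cos(r)])
    else: d=np.array([u,-v,-1.])
    return T[:3,3],T[:3,:3]@d
def atz(cam,px,z,P=None):
    o,d=ray(cam,px,P);return o+d*(z-o[2])/d[2]
def atdepth(cam,px,dep,P=None):
    o,d=ray(cam,px,P);return o+d*dep
def rel(target,yaw=None):
    s=status.get_state();print('t',s['time'],'p',np.round(s['position'],4),'rpy',np.round(s['tcp_rot'],3))
    M=R.from_euler('xyz',s['tcp_rot'])
    return np.round(M.inv().apply(np.array(target)-s['position'])/0.5,4)
E
python3 - <<'E'
from h import *
print({k:np.round(v,3) for k,v in status.get_state().items()})
Z={'cabinet':0,'door_hinge':.2,'door_pull':.2215,'stay_pivot':.215,'stay_knob':.235,'hole_inner':.215,'hole_middle':.215,'hole_outer':.215,'pin_seat':.215,'tin_a':0,'oil':0}
for c in ('top','scene'):
    im,d=cams.read_camera(c);cv2.imwrite(f'pics/{c}0.png',im)
    for k,z in Z.items():
        for r in models.place_of(k,c)[:2]:
            print(c,k,round(r['confidence'],2),np.round(r['pixel']),np.round(atz(c,r['pixel'],z),3))
E
```

```text
{'time': np.float64(0.0), 'q': array([-1.283,  0.126, -0.041,  1.405,  0.   ,  1.571]), 'joint_vel': array([ 0.001,  0.001,  0.001,  0.   ,  0.001, -0.001]), 'tau': array([-1.0000e-03, -4.3592e+01,  3.5292e+01,  1.7000e-02,  0.0000e+00,
       -0.0000e+00]), 'position': array([ 0.149, -0.503,  0.248]), 'tcp_rot': array([-3.14 , -0.   ,  0.288]), 'force': array([-0.671, -0.814,  0.312]), 'wrist_torque': array([ 0.012,  0.039, -0.016]), 'finger_force': np.float64(0.0), 'width': np.float64(0.085)}
top door_hinge 0.76 [305. 328.] [ 0.394 -0.042  0.2  ]
top door_pull 0.95 [233. 358.] [ 0.562 -0.109  0.222]
top stay_pivot 0.77 [266. 346.] [ 0.485 -0.082  0.215]
top stay_knob 0.95 [246. 281.] [0.528 0.07  0.235]
top stay_knob 0.37 [231. 202.] [0.56  0.25  0.235]
top hole_inner 0.69 [260. 325.] [ 0.498 -0.032  0.215]
top hole_middle 0.82 [254. 306.] [0.511 0.011 0.215]
top hole_outer 0.82 [252. 293.] [0.515 0.042 0.215]
top pin_seat 0.94 [261. 324.] [ 0.496 -0.03   0.215]
top tin_a 0.86 [210. 456.] [ 0.653 -0.395  0.   ]
top tin_a 0.82 [288. 473.] [ 0.441 -0.44   0.   ]
top oil 0.77 [232. 198.] [0.584 0.307 0.   ]
scene cabinet 0.98 [292. 332.] [0.544 0.075 0.   ]
scene door_hinge 0.96 [195. 357.] [ 0.391 -0.045  0.2  ]
scene door_pull 0.8 [192. 290.] [ 0.563 -0.125  0.222]
scene stay_pivot 0.78 [193. 327.] [ 0.473 -0.076  0.215]
scene stay_knob 0.7 [221. 343.] [0.523 0.082 0.235]
scene hole_inner 0.71 [201. 330.] [ 0.486 -0.035  0.215]
scene hole_inner 0.31 [221. 342.] [0.509 0.056 0.215]
scene hole_middle 0.69 [214. 330.] [0.518 0.015 0.215]
scene hole_middle 0.68 [200. 330.] [ 0.482 -0.041  0.215]
scene hole_outer 0.72 [218. 333.] [0.521 0.033 0.215]
scene pin_seat 0.9 [203. 330.] [ 0.492 -0.028  0.215]
scene pin_seat 0.35 [213. 331.] [0.514 0.011 0.215]
scene tin_a 0.71 [218. 230.] [ 0.653 -0.395  0.   ]
scene tin_a 0.66 [196. 277.] [ 0.456 -0.44   0.   ]
scene oil 0.82 [358. 367.] [0.59  0.307 0.   ]
```

View pics/top0.png

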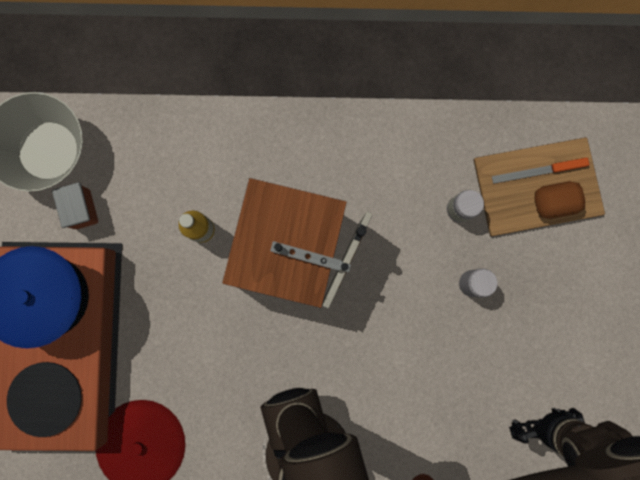

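View pics/scene0.png

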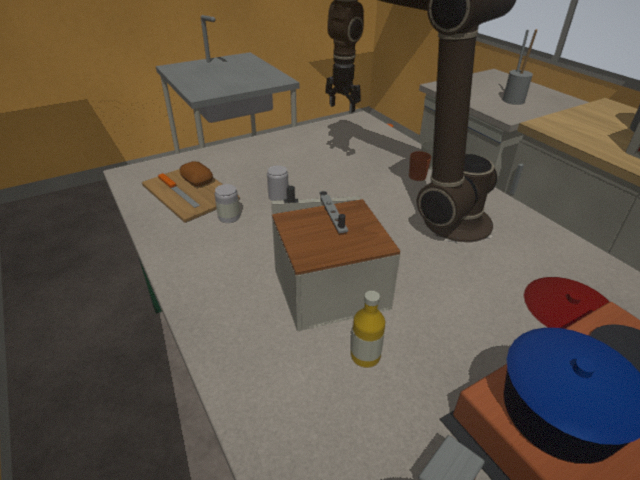

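The top view shows the cabinet with its front facing right (-y). The door runs from (327,305) to (366,215), with the stay from (345,266) to (278,246). The tins are at (468,205) and (482,283) and the oil bottle at (195,225). The scene view agrees. I'll approach the knob for a closer look.

```bash
cat >> h.py <<'E'
def rot(yaw,tilt=0): # tool x at yaw, pointing down, then tilt about tool y
    return R.from_euler('xyz',[np.pi,0,yaw])*R.from_rotvec([0,tilt,0])
def goals(*gs):
    s=status.get_state();print('t',s['time'],'p',np.round(s['position'],4),'rpy',np.round(s['tcp_rot'],3),'w',s['width'],'F',np.round(s['force'],1))
    M=R.from_euler('xyz',s['tcp_rot'])
    for p,yaw,tilt in gs:
        a=M.inv().apply(np.array(p)-s['position'])/.5; b=(M.inv()*rot(yaw,tilt)).as_rotvec()/np.pi
        print(*np.round(np.r_[a,b],4))
E
python3 - <<'E'
from h import *
goals(([.149,-.503,.4],.288,0),([.50,.03,.4],1.3,0))
E
```

```text
t 1.2 p [ 0.149  -0.5034  0.2483] rpy [ 3.142 -0.     0.288] w 0.08546044212460649 F [-0.4  0.   0.6]
0.0002 -0.0008 -0.3034 0.0 -0.0 -0.0001
0.9759 -0.8237 -0.3034 0.0 0.0 -0.3222
```

>>> drive_tool(commands="-1 0 0 -0.3 0 0 0;-1 0 0 -0.3 0 0 0;-1 0 0 -0.3 0 0 0;-1 0.976 -0.824 -0.3 0 0 -0.322;-1 0.976 -0.824 -0.3 0 0 -0.322;-1 0.976 -0.824 -0.3 0 0 -0.322;-1 0.976 -0.824 -0.3 0 0 -0.322;-1 0.976 -0.824 -0.3 0 0 -0.322")

```text
time: 1.87
position: [0.2639, -0.3279, 0.3817]
tcp_rot: [3.141, 0.0, 0.918]
force: [1.9, 0.2, 0.3]
width: 0.0851
finger_force: 0.0
```

```bash
python3 - <<'E'
from h import *
goals(([.50,.03,.38],1.3,0))
E
```

```text
t 1.8667 p [ 0.2639 -0.3279  0.3817] rpy [3.141 0.    0.918] w 0.08507981139994618 F [1.9 0.2 0.3]
0.8555 -0.0598 0.0033 0.0002 0.0001 -0.1216
```

>>> drive_tool(commands="-1 0.8 -0.06 0 0 0 -0.12;-1 0.8 -0.06 0 0 0 -0.12;-1 0.8 -0.06 0 0 0 -0.12;-1 0.8 -0.06 0 0 0 -0.12;-1 0.8 -0.06 0 0 0 -0.12;-1 0.8 -0.06 0 0 0 -0.12;-1 0.8 -0.06 0 0 0 -0.12;-1 0.8 -0.06 0 0 0 -0.12")

```text
time: 2.53
position: [0.4476, -0.0491, 0.3818]
tcp_rot: [3.141, -0.0, 1.29]
force: [0.7, -1.0, 0.5]
width: 0.0852
finger_force: 0.0
```

>>> drive_tool(commands="-1 0.09 0 0 0 0 0;-1 0.09 0 0 0 0 0;-1 0.09 0 0 0 0 0;-1 0.09 0 0 0 0 0")

```text
time: 2.87
position: [0.4594, -0.0078, 0.3814]
tcp_rot: [-3.141, 0.001, 1.291]
force: [-0.7, -0.1, -0.8]
width: 0.0854
finger_force: 0.0
```

```bash
python3 - <<'E'
from h import *
goals(([.50,.03,.38],1.3,0))
P=cams.camera_params('wrist')
im,d=cams.read_camera('wrist');cv2.imwrite('pics/w0.png',im)
print(np.round(P['extrinsics'],3))
for k,z in {'door_hinge':.2,'door_pull':.2215,'stay_pivot':.215,'stay_knob':.235,'hole_inner':.215,'hole_middle':.215,'hole_outer':.215,'pin_seat':.215}.items():
    for r in models.place_of(k,'wrist')[:1]:
        print(k,round(r['confidence'],2),np.round(r['pixel']),np.round(atz('wrist',r['pixel'],z,P),4))
E
```

```text
t 2.8667 p [ 0.4594 -0.0078  0.3814] rpy [-3.141e+00  1.000e-03  1.291e+00] w 0.08541543475162235 F [-0.7 -0.1 -0.8]
0.0952 0.0572 0.0028 -0.0001 0.0002 -0.0028
[[ 0.961  0.265  0.08   0.478]
 [-0.277  0.92   0.276  0.062]
 [-0.001 -0.287  0.958  0.506]
 [ 0.     0.     0.     1.   ]]
door_hinge 0.94 [265. 259.] [ 0.393  -0.0355  0.2   ]
door_pull 0.58 [303. 467.] [ 0.5644 -0.1161  0.2215]
stay_pivot 0.85 [290. 368.] [ 0.4802 -0.0789  0.215 ]
stay_knob 0.76 [ 97. 377.] [0.524  0.0743 0.235 ]
hole_inner 0.81 [234. 369.] [ 0.4934 -0.0298  0.215 ]
hole_middle 0.64 [187. 378.] [0.5096 0.0062 0.215 ]
hole_outer 0.58 [144. 373.] [0.5148 0.0402 0.215 ]
pin_seat 0.65 [233. 374.] [ 0.4971 -0.0304  0.215 ]
```

View pics/w0.png

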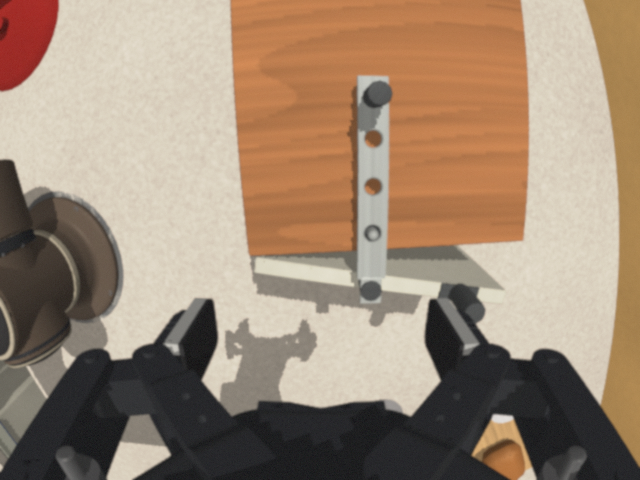

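The wrist view shows the stay running from the pivot at (370,290) to the knob at (377,95). The pin is in the innermost hole at (372,233), and the pull is at (465,300). The distances match the given ones (knob to pivot 160 mm).

```bash
python3 - <<'E'
from h import *
goals(([.524,.074,.29],1.302,0),([.524,.074,.242],1.302,0))
E
```

```text
t 3.3167 p [ 0.4593 -0.0087  0.3816] rpy [ 3.141 -0.     1.288] w 0.0851569997178695 F [ 0.1 -0.3 -0.3]
0.1949 0.0782 0.1832 0.0001 -0.0 -0.0043
0.1948 0.0781 0.2792 0.0001 -0.0 -0.0043
```

>>> drive_tool(commands="-1 0.195 0.078 0.183 0 0 -0.004;-1 0.195 0.078 0.183 0 0 -0.004;-1 0.195 0.078 0.183 0 0 -0.004;-1 0.195 0.078 0.183 0 0 -0.004;-1 0.195 0.078 0.183 0 0 -0.004;-1 0.195 0.078 0.183 0 0 -0.004;-1 0.195 0.078 0.183 0 0 -0.004")

```text
time: 3.9
position: [0.5238, 0.0741, 0.2915]
tcp_rot: [3.14, -0.0, 1.302]
force: [-0.1, 0.3, 1.0]
width: 0.0852
finger_force: 0.0
```

```bash
python3 - <<'E'
from h import *
P=cams.camera_params('wrist')
im,d=cams.read_camera('wrist');cv2.imwrite('pics/w1.png',im)
for k,z in {'stay_pivot':.215,'stay_knob':.235,'hole_middle':.215,'pin_seat':.215}.items():
    for r in models.place_of(k,'wrist')[:1]:
        print(k,round(r['confidence'],2),np.round(r['pixel']),np.round(atz('wrist',r['pixel'],z,P),4))
goals(([.524,.074,.242],1.302,0))
E
```

```text
stay_knob 0.91 [266. 321.] [0.5238 0.0769 0.235 ]
hole_middle 0.73 [358. 323.] [0.5057 0.007  0.215 ]
pin_seat 0.86 [400. 321.] [ 0.4949 -0.0285  0.215 ]
t 4.15 p [0.524  0.0742 0.2913] rpy [ 3.140e+00 -1.000e-03  1.301e+00] w 0.085494058930601 F [ 0.4 -0.4 -0.9]
-0.0005 -0.0 0.0985 0.0006 -0.0003 -0.0002
```

>>> drive_tool(commands="-1 0 0 0.05 0 0 0;-1 0 0 0.098 0 0 0;-1 0 0 0.098 0 0 0;1 0 0 0.098 0 0 0;1 0 0 0.098 0 0 0;1 0 0 0.098 0 0 0;1 0 0 0.098 0 0 0;1 0 0 0.098 0 0 0")

```text
time: 4.82
position: [0.5244, 0.0749, 0.2421]
tcp_rot: [3.14, -0.001, 1.302]
force: [0.9, 0.7, 0.2]
width: 0.0256
finger_force: 0.0
```

>>> drive_tool(commands="1 0 0 0 0 0 0;1 0 0 0 0 0 0;1 0 0 0 0 0 0;1 0 0 0 0 0 0")

```text
time: 5.15
position: [0.5242, 0.0751, 0.2413]
tcp_rot: [3.141, -0.001, 1.303]
force: [1.0, 0.6, 0.9]
width: 0.0161
finger_force: 58.7
```

```bash
cat >> h.py <<'E'
def stay(piv,th,t,L=.16,h=.0268):
    r=L*np.cos(t)-h*np.sin(t)
    return ([piv[0]+r*np.cos(th),piv[1]+r*np.sin(th),.215+L*np.sin(t)+h*np.cos(t)],th,t)
E
python3 - <<'E'
from h import *
pv=[.4818,-.0792]
goals(*[stay(pv,1.302,t) for t in (0,.1,.2,.3,.38)])
E
```

```text
t 5.15 p [0.5242 0.0751 0.2413] rpy [ 3.141e+00 -1.000e-03  1.303e+00] w 0.01608194019736005 F [1.  0.6 0.9]
0.0 0.0002 -0.0011 0.0002 -0.0002 0.0002
-0.0069 0.0002 -0.0328 0.0002 0.0316 0.0002
-0.017 0.0002 -0.0636 0.0002 0.0635 0.0002
-0.0301 0.0002 -0.0933 0.0002 0.0953 0.0002
-0.0426 0.0002 -0.116 0.0002 0.1208 0.0002
```

>>> drive_tool(commands="1 -0.007 0 -0.032 0 0.032 0;1 -0.017 0 -0.063 0 0.064 0;1 -0.03 0 -0.093 0 0.095 0;1 -0.043 0 -0.116 0 0.121 0;1 -0.043 0 -0.116 0 0.121 0;1 -0.043 0 -0.116 0 0.121 0")

```text
time: 5.65
position: [0.5182, 0.0528, 0.2987]
tcp_rot: [3.142, -0.378, 1.3]
force: [0.3, -1.1, -1.3]
width: 0.0161
finger_force: 58.8
```

```bash
python3 - <<'E'
from h import *
pv=[.4818,-.0792]
goals(*[stay(pv,th,.38) for th in (1.302,1.2,1.1,1.,.9,.8,.74)])
E
```

```text
t 5.65 p [0.5182 0.0528 0.2987] rpy [ 3.142 -0.378  1.3  ] w 0.016137707356835358 F [ 0.3 -1.1 -1.3]
0.0036 -0.0 0.0002 0.0003 0.0007 -0.0007
0.0023 0.0282 -0.0003 -0.0117 0.0007 0.0295
-0.0015 0.0556 -0.0018 -0.0235 0.0006 0.059
-0.0079 0.0825 -0.0043 -0.0353 0.0006 0.0886
-0.0167 0.1085 -0.0078 -0.0471 0.0006 0.1182
-0.0279 0.1335 -0.0123 -0.0588 0.0006 0.1477
-0.0357 0.1479 -0.0154 -0.0659 0.0006 0.1655
```

>>> drive_tool(commands="1 -0.001 0.028 0 -0.012 0 0.03;1 -0.005 0.056 -0.002 -0.024 0 0.059;1 -0.011 0.083 -0.004 -0.035 0 0.089;1 -0.02 0.108 -0.008 -0.047 0 0.118;1 -0.031 0.133 -0.012 -0.059 0 0.148;1 -0.039 0.148 -0.015 -0.066 0 0.166;1 -0.039 0.148 -0.015 -0.066 0 0.166;1 -0.039 0.148 -0.015 -0.066 0 0.166")

```text
time: 6.32
position: [0.5838, 0.0154, 0.2976]
tcp_rot: [-3.14, -0.378, 0.744]
force: [-0.4, -0.7, 0.4]
width: 0.0159
finger_force: 58.9
```

```bash
python3 - <<'E'
from h import *
pv=[.4818,-.0792]
im,d=cams.read_camera('wrist');cv2.imwrite('pics/w2.png',im)
goals(*[stay(pv,.74,t) for t in (.38,.28,.18,.08,0)])
E
```

```text
t 6.3667 p [0.5837 0.0153 0.2978] rpy [-3.14  -0.378  0.743] w 0.016164759443737315 F [-0.1 -0.8 -0.6]
0.0004 0.0022 -0.0029 -0.0009 0.0007 0.001
0.0043 0.0023 0.0293 -0.0009 -0.0312 0.001
0.0048 0.0024 0.0617 -0.0008 -0.063 0.0011
0.0022 0.0024 0.0941 -0.0008 -0.0948 0.0011
-0.0023 0.0025 0.1196 -0.0007 -0.1203 0.0012
```

View pics/w2.png

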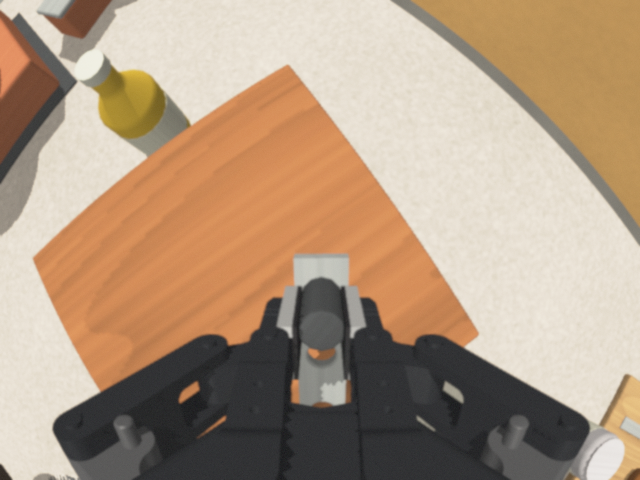

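>>> drive_tool(commands="1 0.004 0 0.03 0 -0.031 0;1 0.004 0 0.062 0 -0.063 0;1 0.002 0 0.094 0 -0.095 0;1 -0.002 0 0.119 0 -0.12 0;1 -0.002 0 0.119 0 -0.12 0;1 -0.002 0 0.119 0 -0.12 0")

```text
time: 6.87
position: [0.6, 0.0301, 0.2418]
tcp_rot: [-3.139, -0.002, 0.744]
force: [0.6, 2.1, 0.9]
width: 0.0161
finger_force: 59.1
```

>>> drive_tool(commands="-1 0 0 0 0 0 0;-1 0 0 0 0 0 0;-1 0 0 0 0 0 0;-1 0 0 0 0 0 0;-1 0 0 -0.06 0 0 0;-1 0 0 -0.12 0 0 0;-1 0 0 -0.2 0 0 0;-1 0 0 -0.2 0 0 0")

```text
time: 7.53
position: [0.6001, 0.028, 0.3518]
tcp_rot: [3.135, -0.012, 0.74]
force: [-1.2, 0.1, 0.4]
width: 0.0854
finger_force: 0.0
```

```bash
python3 - <<'E'
from h import *
P=cams.camera_params('wrist')
im,d=cams.read_camera('wrist')
im2,d2=cams.read_camera('top');cv2.imwrite('pics/t1.png',np.hstack([im[:, :],cv2.resize(im2[150:340,170:400],(580,480))])[::1])
cv2.imwrite('pics/t1.png',cv2.resize(cv2.imread('pics/t1.png'),(800,315)))
for c in ('wrist','top'):
  for k,z in {'stay_pivot':.215,'stay_knob':.235,'pin_seat':.215,'door_pull':.2215,'door_hinge':.2}.items():
    for r in models.place_of(k,c)[:1]:
        print(c,k,round(r['confidence'],2),np.round(r['pixel']),np.round(atz(c,r['pixel'],z,P if c=='wrist' else None),4))
goals()
E
```

```text
wrist stay_pivot 0.57 [404. 318.] [ 0.4791 -0.0795  0.215 ]
wrist stay_knob 0.67 [238. 314.] [0.5981 0.0314 0.235 ]
wrist pin_seat 0.85 [365. 288.] [ 0.495  -0.0315  0.215 ]
wrist door_pull 0.65 [374. 414.] [ 0.5624 -0.1168  0.2215]
wrist door_hinge 0.89 [417. 227.] [ 0.3897 -0.0357  0.2   ]
top pin_seat 0.84 [261. 326.] [ 0.4964 -0.0346  0.215 ]
top door_pull 0.62 [234. 356.] [ 0.5603 -0.1049  0.2215]
t 8.1333 p [0.5993 0.0284 0.3426] rpy [-3.14e+00 -2.00e-03  7.41e-01] w 0.08524131662613157 F [ 0.8  0.5 -0.1]
```

View pics/t1.png

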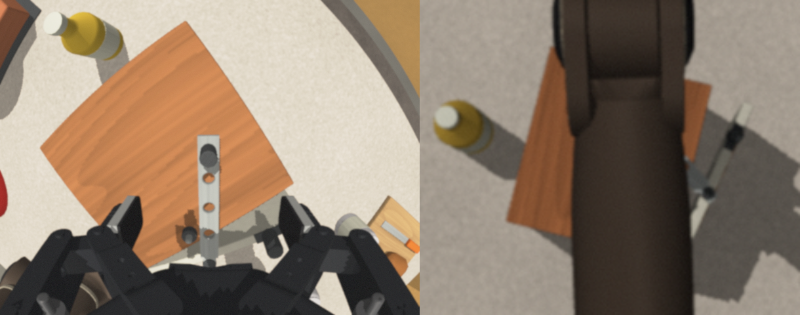

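The left part shows the bar lying level, running (207,260) to (207,140), with the pin free at (188,235) on its hinge side. The stay is off the pin on the free-edge side, as asked. Next is the pull.

```bash
python3 - <<'E'
from h import *
goals(([.563,-.117,.32],-.43,0))
E
```

```text
t 8.1333 p [0.5993 0.0284 0.3426] rpy [-3.14e+00 -2.00e-03  7.41e-01] w 0.08524131662613157 F [ 0.8  0.5 -0.1]
-0.2501 0.1656 0.0443 -0.0008 -0.0004 0.3728
```

>>> drive_tool(commands="-1 -0.25 0.166 0.044 0 0 0.373;-1 -0.25 0.166 0.044 0 0 0.373;-1 -0.25 0.166 0.044 0 0 0.373;-1 -0.25 0.166 0.044 0 0 0.373;-1 -0.25 0.166 0.044 0 0 0.373;-1 -0.25 0.166 0.044 0 0 0.373;-1 -0.25 0.166 0.044 0 0 0.373;-1 -0.25 0.166 0.044 0 0 0.373")

```text
time: 8.8
position: [0.5602, -0.1299, 0.3204]
tcp_rot: [-3.127, -0.0, -0.235]
force: [0.9, -0.4, -0.3]
width: 0.0852
finger_force: 0.0
```

>>> drive_tool(commands="-1 0 0 0 0 0 0.06;-1 0 0 0 0 0 0.06;-1 0 0 0 0 0 0.06;-1 0 0 0 0 0 0.06")

```text
time: 9.13
position: [0.5393, -0.1868, 0.3205]
tcp_rot: [-3.094, 0.003, -0.356]
force: [1.1, -0.9, -0.5]
width: 0.0858
finger_force: 0.0
```

```bash
python3 - <<'E'
from h import *
P=cams.camera_params('wrist')
im,d=cams.read_camera('wrist');cv2.imwrite('pics/w3.png',im)
c='wrist'
for k,z in {'stay_pivot':.215,'stay_knob':.235,'pin_seat':.215,'door_pull':.2215,'door_hinge':.2}.items():
    for r in models.place_of(k,c)[:1]:
        print(c,k,round(r['confidence'],2),np.round(r['pixel']),np.round(atz(c,r['pixel'],z,P if c=='wrist' else None),4))
goals(([.563,-.117,.226],-.43,0))
E
```

```text
wrist stay_pivot 0.91 [356. 216.] [ 0.481  -0.0738  0.215 ]
wrist stay_knob 0.84 [269.  44.] [0.5983 0.029  0.235 ]
wrist pin_seat 0.85 [351. 164.] [ 0.4963 -0.0301  0.215 ]
wrist door_pull 0.74 [245. 214.] [ 0.5642 -0.1168  0.2215]
wrist door_hinge 0.7 [428. 232.] [ 0.3907 -0.0365  0.2   ]
t 9.4333 p [ 0.5401 -0.1849  0.3206] rpy [-3.093e+00  3.000e-03 -3.520e-01] w 0.0850676021860675 F [-0.5 -0.6  0.4]
-0.0033 -0.1339 0.1959 -0.0153 0.0016 0.0247
```

View pics/w3.png

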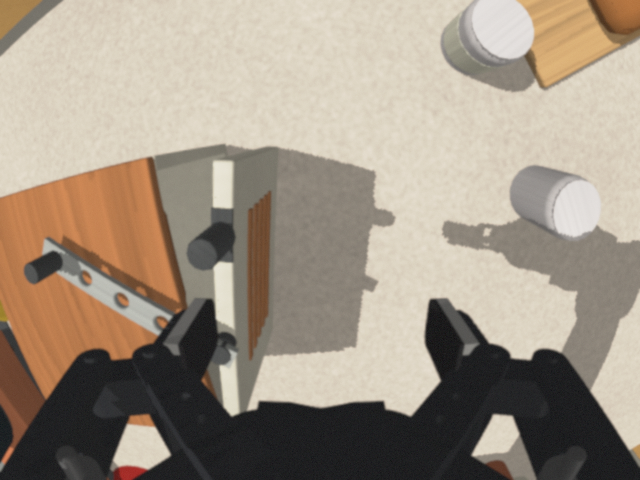

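The wrist view shows the pull at (212,245) on the door's upper edge. The gripper overshot to the right of it, and the stay still lies clear on the left. I'll correct above the pull, then descend.

>>> drive_tool(commands="-1 -0.002 -0.134 0.05 -0.015 0.002 0.025;-1 -0.002 -0.134 0.05 -0.015 0.002 0.025;-1 -0.002 -0.134 0.05 -0.015 0.002 0.025;-1 -0.002 -0.134 0.05 -0.015 0.002 0.025;-1 -0.002 -0.134 0.05 -0.015 0.002 0.025;-1 -0.002 -0.134 0.05 -0.015 0.002 0.025")

```text
time: 9.93
position: [0.534, -0.1956, 0.2993]
tcp_rot: [-3.108, -0.0, -0.366]
force: [0.3, 0.7, -0.4]
width: 0.0852
finger_force: 0.0
```

```bash
python3 - <<'E'
from h import *
P=cams.camera_params('wrist')
im,d=cams.read_camera('wrist')
c='wrist'
for k,z in {'door_pull':.2215}.items():
    for r in models.place_of(k,c)[:1]:
        print(c,k,round(r['confidence'],2),np.round(r['pixel']),np.round(atz(c,r['pixel'],z,P if c=='wrist' else None),4))
goals(([.5635,-.117,.227],-.43,0))
E
```

```text
wrist door_pull 0.96 [255. 181.] [ 0.565  -0.1139  0.2215]
t 10.0333 p [ 0.534  -0.1957  0.2994] rpy [-3.108e+00 -1.000e-03 -3.660e-01] w 0.08512824712689786 F [-1.7  0.   0.4]
-0.0015 -0.1632 0.1503 -0.0105 0.0001 0.0202
```

```bash
python3 - <<'E'
from h import *
s=status.get_state();print(np.round(s['q'],3),np.round(s['joint_vel'],3),np.round(s['tau'],1))
E
```

```text
[-0.367  0.217  0.181  1.534  0.033  3.141] [-0.001 -0.001  0.001 -0.002  0.    -0.   ] [  0.  -49.1  34.9  -0.    0.1   0. ]
```

Joint 6 hit its limit: q6 = q1 + π − yaw. I'll turn half round instead, which gives the same grasp.

>>> drive_tool(commands="-1 -0.0015 -0.163 0 -0.01 0 -0.31;-1 -0.0015 -0.163 0 -0.01 0 -0.31;-1 -0.0015 -0.163 0 -0.01 0 -0.31;-1 -0.0015 -0.163 0 -0.01 0 -0.31;-1 -0.0015 -0.163 0 -0.01 0 -0.31;-1 -0.0015 -0.163 0 -0.01 0 -0.31;-1 -0.0015 -0.163 0 -0.01 0 -0.31;-1 -0.0015 -0.163 0 -0.01 0 -0.31")

```text
time: 10.7
position: [0.5625, -0.1192, 0.3021]
tcp_rot: [3.133, -0.014, 0.614]
force: [-0.3, -0.4, 0.1]
width: 0.0852
finger_force: 0.0
```

>>> drive_tool(commands="-1 0 0 0 0 0 -0.31;-1 0 0 0 0 0 -0.31;-1 0 0 0 0 0 -0.31;-1 0 0 0 0 0 -0.31;-1 0 0 0 0 0 -0.31;-1 0 0 0 0 0 -0.31;-1 0 0 0 0 0 -0.31;-1 0 0 0 0 0 -0.31")

```text
time: 11.37
position: [0.5625, -0.1194, 0.3021]
tcp_rot: [3.125, -0.001, 1.587]
force: [-0.6, 0.8, -0.7]
width: 0.0853
finger_force: 0.0
```

```bash
python3 - <<'E'
from h import *
goals(([.564,-.1165,.30],2.7,0))
E
```

```text
t 11.3667 p [ 0.5625 -0.1194  0.3021] rpy [ 3.125e+00 -1.000e-03  1.587e+00] w 0.08528183653815938 F [-0.6  0.8 -0.7]
0.0056 0.0031 0.0042 0.0047 0.0027 -0.3542
```

>>> drive_tool(commands="-1 0.005 0.003 0.004 0.005 0.003 -0.354;-1 0.005 0.003 0.004 0.005 0.003 -0.354;-1 0.005 0.003 0.004 0.005 0.003 -0.354;-1 0.005 0.003 0.004 0.005 0.003 -0.354;-1 0.005 0.003 0.004 0.005 0.003 -0.354;-1 0.005 0.003 0.004 0.005 0.003 -0.354;-1 0.005 0.003 0.004 0.005 0.003 -0.354;-1 0.005 0.003 0.004 0.005 0.003 -0.354")

```text
time: 12.03
position: [0.564, -0.1169, 0.3001]
tcp_rot: [3.14, -0.0, 2.587]
force: [0.7, -0.3, -0.1]
width: 0.0852
finger_force: 0.0
```

```bash
python3 - <<'E'
from h import *
P=cams.camera_params('wrist')
im,d=cams.read_camera('wrist');cv2.imwrite('pics/w4.png',im)
c='wrist'
for k,z in {'door_pull':.2215}.items():
    for r in models.place_of(k,c)[:1]:
        print(c,k,round(r['confidence'],2),np.round(r['pixel']),np.round(atz(c,r['pixel'],z,P if c=='wrist' else None),4))
goals(([.564,-.1165,.227],2.7,0))
E
```

```text
wrist door_pull 0.88 [259. 325.] [ 0.5648 -0.1159  0.2215]
t 12.1333 p [ 0.564  -0.1168  0.3   ] rpy [ 3.140e+00 -1.000e-03  2.581e+00] w 0.08551341999390942 F [ 0.2 -0.  -0.3]
0.0003 0.0003 0.146 0.0004 -0.0001 -0.0377
```

View pics/w4.png

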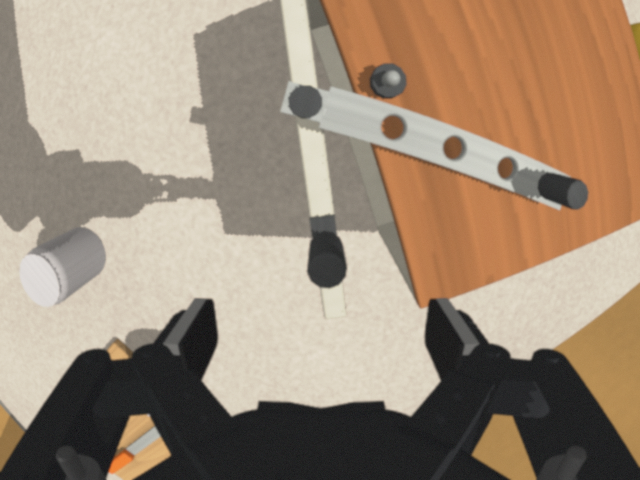

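The pull at (325,260) is centred between the fingers. The stay is clear of the pin at (388,80).

>>> drive_tool(commands="-1 0 0 0.08 0 0 -0.03;-1 0 0 0.146 0 0 -0.037;-1 0 0 0.146 0 0 -0.037;1 0 0 0.146 0 0 -0.037;1 0 0 0.146 0 0 -0.037;1 0 0 0.146 0 0 -0.037;1 0 0 0.146 0 0 -0.037;1 0 0 0.146 0 0 -0.037")

```text
time: 12.8
position: [0.5649, -0.1169, 0.2287]
tcp_rot: [3.14, 0.002, 2.697]
force: [0.5, -1.8, 0.9]
width: 0.0251
finger_force: 0.2
```

>>> drive_tool(commands="1 0 0 0 0 0 0;1 0 0 0 0 0 0;1 0 0 0 0 0 0;1 0 0 0 0 0 0")

```text
time: 13.13
position: [0.5648, -0.1169, 0.2287]
tcp_rot: [3.14, 0.003, 2.697]
force: [0.2, 1.1, 5.5]
width: 0.0205
finger_force: 58.4
```

```bash
python3 - <<'E'
from h import *
s=status.get_state();p=np.array(s['position'])
H=np.array([.3915,-.0375]);v=p[:2]-H;print(np.hypot(*v),np.degrees(np.arctan2(v[1],v[0])))
u=v/np.hypot(*v);H=p[:2]-.19*u;b=np.arctan2(u[1],u[0]);print(H)
y0=2.7
goals(*[([H[0]+.19*np.cos(b-e),H[1]+.19*np.sin(b-e),p[2]],y0-e,0) for e in np.arange(.12,.85,.12)])
E
```

```text
0.19059001210851378 -24.61335070004736
[ 0.3920364  -0.03774574]
t 13.1333 p [ 0.5648 -0.1169  0.2287] rpy [3.140e+00 3.000e-03 2.697e+00] w 0.020450384398432733 F [0.2 1.1 5.5]
0.002 -0.0455 -0.0001 0.0007 0.0008 0.0372
0.0095 -0.0905 -0.0002 0.0008 0.0008 0.0754
0.0223 -0.1342 -0.0003 0.0008 0.0008 0.1136
0.0403 -0.1761 -0.0005 0.0009 0.0007 0.1518
0.0631 -0.2155 -0.0006 0.0009 0.0007 0.19
0.0905 -0.252 -0.0008 0.0009 0.0006 0.2282
0.1221 -0.2848 -0.0009 0.001 0.0006 0.2664
```

>>> drive_tool(commands="1 0.0005 -0.023 0 0 0 0.019;1 0.002 -0.0455 0 0 0 0.038;1 0.005 -0.068 0 0 0 0.057;1 0.0095 -0.0905 0 0 0 0.0755;1 0.0153 -0.1126 0 0 0 0.0945;1 0.0223 -0.1342 0 0 0 0.1136;1 0.0308 -0.1555 0 0 0 0.133;1 0.0403 -0.1761 0 0 0 0.152")

```text
time: 13.8
position: [0.5079, -0.1874, 0.2287]
tcp_rot: [3.138, 0.0, 2.217]
force: [-2.5, 4.3, 8.9]
width: 0.0204
finger_force: 58.8
```

```bash
python3 - <<'E'
from h import *
s=status.get_state();p=np.array(s['position'])
H=np.array([.392,-.0377]);v=p[:2]-H;b=np.arctan2(v[1],v[0]);print(np.hypot(*v),np.degrees(b))
P=cams.camera_params('wrist')
y0=s['tcp_rot'][2]
b0=np.radians(-24.6);ys=2.697
goals(*[([H[0]+.19*np.cos(b0-e),H[1]+.19*np.sin(b0-e),.2287],ys-e,0) for e in np.arange(.48,.87,.06)])
E
```

```text
0.18929578787211299 -52.264739820471554
t 13.8 p [ 0.5079 -0.1874  0.2287] rpy [3.138 0.    2.217] w 0.020351082786178323 F [-2.5  4.3  8.9]
-0.0014 0.0011 -0.0 0.001 0.0 -0.0001
-0.0011 -0.0217 -0.0001 0.001 -0.0 0.019
0.0006 -0.0444 -0.0002 0.001 -0.0001 0.0381
0.0037 -0.067 -0.0002 0.001 -0.0001 0.0572
0.0081 -0.0894 -0.0003 0.001 -0.0001 0.0763
0.0138 -0.1114 -0.0004 0.001 -0.0001 0.0954
0.0209 -0.1331 -0.0004 0.001 -0.0002 0.1145
```

>>> drive_tool(commands="1 -0.001 -0.022 0 0 0 0.019;1 0.001 -0.044 0 0 0 0.038;1 0.004 -0.067 0 0 0 0.057;1 0.008 -0.089 0 0 0 0.076;1 0.014 -0.111 0 0 0 0.095;1 0.021 -0.133 0 0 0 0.1145;1 0.021 -0.133 0 0 0 0.1145;1 0.021 -0.133 0 0 0 0.1145")

```text
time: 14.47
position: [0.4478, -0.2181, 0.2287]
tcp_rot: [3.139, -0.003, 1.859]
force: [-3.2, 9.2, 8.9]
width: 0.0202
finger_force: 59.8
```

```bash
python3 - <<'E'
from h import *
goals()
s=status.get_state();p=np.array(s['position'])
H=np.array([.392,-.0377]);v=p[:2]-H;b=np.arctan2(v[1],v[0]);print(np.hypot(*v),np.degrees(b))
pv=H+.1*v/np.hypot(*v);pin=np.array([.4955,-.0298]);print('pivot',pv,'pin dist',np.hypot(*(pin-pv)))
P=cams.camera_params('wrist')
im,d=cams.read_camera('wrist')
for c in ('wrist','top','scene'):
  if c!='wrist': cams.read_camera(c)
  for k,z in {'stay_pivot':.215,'stay_knob':.235,'pin_seat':.215,'hole_outer':.215,'hole_middle':.215}.items():
    for r in models.place_of(k,c)[:1]:
        print(c,k,round(r['confidence'],2),np.round(r['pixel']),np.round(atz(c,r['pixel'],z,P if c=='wrist' else None),4))
E
```

```text
t 14.4667 p [ 0.4478 -0.2181  0.2287] rpy [ 3.139e+00 -3.000e-03  1.859e+00] w 0.02018067251326183 F [-3.2  9.2  8.9]
0.18884729307863724 -72.80023375990818
pivot [ 0.42157042 -0.13322796] pin dist 0.12713349581874092
wrist stay_pivot 0.97 [ 85. 318.] [ 0.4205 -0.1328  0.215 ]
wrist hole_outer 0.7 [218. 577.] [ 0.5473 -0.1462  0.215 ]
wrist hole_middle 0.97 [180. 515.] [ 0.5077 -0.1421  0.215 ]
top stay_pivot 0.6 [294. 365.] [ 0.4194 -0.1257  0.215 ]
top stay_knob 0.91 [224. 375.] [ 0.583  -0.1477  0.235 ]
top hole_outer 0.76 [241. 373.] [ 0.5441 -0.1444  0.215 ]
top hole_middle 0.77 [255. 370.] [ 0.5114 -0.1373  0.215 ]
scene stay_pivot 0.76 [177. 334.] [ 0.4069 -0.1425  0.215 ]
scene stay_knob 0.76 [183. 279.] [ 0.5786 -0.1587  0.235 ]
scene pin_seat 0.7 [206. 329.] [ 0.5014 -0.0167  0.215 ]
scene hole_outer 0.79 [189. 291.] [ 0.5502 -0.1425  0.215 ]
scene hole_middle 0.92 [185. 302.] [ 0.5114 -0.1491  0.215 ]
```

>>> drive_tool(commands="-1 0 0 0 0 0 0;-1 0 0 0 0 0 0;-1 0 0 0 0 0 0;-1 0 0 0 0 0 0;-1 0 0 -0.06 0 0 0;-1 0 0 -0.12 0 0 0;-1 0 0 -0.18 0 0 0;-1 0 0 -0.18 0 0 0")

```text
time: 16.03
position: [0.4497, -0.2203, 0.3222]
tcp_rot: [3.136, 0.004, 1.86]
force: [0.2, -0.7, 0.6]
width: 0.0851
finger_force: 0.0
```

```bash
python3 - <<'E'
from h import *
goals(([.58,-.15,.31],3.04,0))
P=cams.camera_params('wrist')
im,d=cams.read_camera('wrist')
c='wrist'
for k,z in {'stay_pivot':.215,'stay_knob':.235,'pin_seat':.215,'hole_outer':.215,'hole_middle':.215,'door_pull':.2215}.items():
    for r in models.place_of(k,c)[:1]:
        print(c,k,round(r['confidence'],2),np.round(r['pixel']),np.round(atz(c,r['pixel'],z,P if c=='wrist' else None),4))
E
```

```text
t 16.0333 p [ 0.4497 -0.2203  0.3222] rpy [3.136 0.004 1.86 ] w 0.08506469091673569 F [ 0.2 -0.7  0.6]
0.0606 0.2898 0.0258 0.0009 0.0022 -0.3757
wrist stay_pivot 0.9 [ 99. 318.] [ 0.4213 -0.1332  0.215 ]
wrist stay_knob 0.86 [204. 541.] [ 0.5794 -0.1487  0.235 ]
wrist hole_outer 0.79 [180. 493.] [ 0.5482 -0.1453  0.215 ]
wrist hole_middle 0.9 [154. 447.] [ 0.5102 -0.1404  0.215 ]
wrist door_pull 0.96 [240. 319.] [ 0.4472 -0.2174  0.2215]
```

>>> drive_tool(commands="-1 0.06 0.29 0.026 0 0 -0.375;-1 0.06 0.29 0.026 0 0 -0.375;-1 0.06 0.29 0.026 0 0 -0.375;-1 0.06 0.29 0.026 0 0 -0.375;-1 0.06 0.29 0.026 0 0 -0.375;-1 0.06 0.29 0.026 0 0 -0.375;-1 0.06 0.29 0.026 0 0 -0.375;-1 0.06 0.29 0.026 0 0 -0.375")

```text
time: 17.05
position: [0.5789, -0.1491, 0.3024]
tcp_rot: [3.141, -0.003, 2.867]
force: [0.1, 1.0, 0.6]
width: 0.0853
finger_force: 0.0
```

```bash
python3 - <<'E'
from h import *
goals(([.58,-.149,.29],3.04,0))
E
```

```text
t 17.05 p [ 0.5789 -0.1491  0.3024] rpy [ 3.141e+00 -3.000e-03  2.867e+00] w 0.08530044933726531 F [0.1 1.  0.6]
-0.0022 0.0007 0.0248 0.0004 -0.0008 -0.0551
```

>>> drive_tool(commands="-1 -0.002 0 0.025 0 0 -0.055;-1 -0.002 0 0.025 0 0 -0.055;-1 -0.002 0 0.025 0 0 -0.055;-1 -0.002 0 0.025 0 0 -0.055")

```text
time: 17.38
position: [0.5796, -0.1496, 0.2905]
tcp_rot: [3.14, -0.002, 3.031]
force: [0.2, -0.4, 0.4]
width: 0.0854
finger_force: 0.0
```

```bash
python3 - <<'E'
from h import *
P=cams.camera_params('wrist')
im,d=cams.read_camera('wrist');cv2.imwrite('pics/w5.png',im)
c='wrist'
for k,z in {'stay_pivot':.215,'stay_knob':.235,'pin_seat':.215,'hole_outer':.215,'door_pull':.2215}.items():
    for r in models.place_of(k,c)[:1]:
        print(c,k,round(r['confidence'],2),np.round(r['pixel']),np.round(atz(c,r['pixel'],z,P if c=='wrist' else None),4))
goals(([.58,-.149,.242],3.04,0))
E
```

```text
wrist stay_knob 0.82 [275. 326.] [ 0.5801 -0.1478  0.235 ]
wrist pin_seat 0.83 [102. 514.] [ 0.4963 -0.0281  0.215 ]
wrist hole_outer 0.87 [205. 327.] [ 0.5474 -0.1431  0.215 ]
wrist door_pull 0.89 [ 50. 168.] [ 0.4492 -0.2189  0.2215]
t 17.6833 p [ 0.5799 -0.1497  0.2915] rpy [3.14  0.    3.032] w 0.08525584402524536 F [-0.2 -0.1  0.4]
0.0 0.0013 0.0989 0.0004 0.0 -0.0025
```

View pics/w5.png

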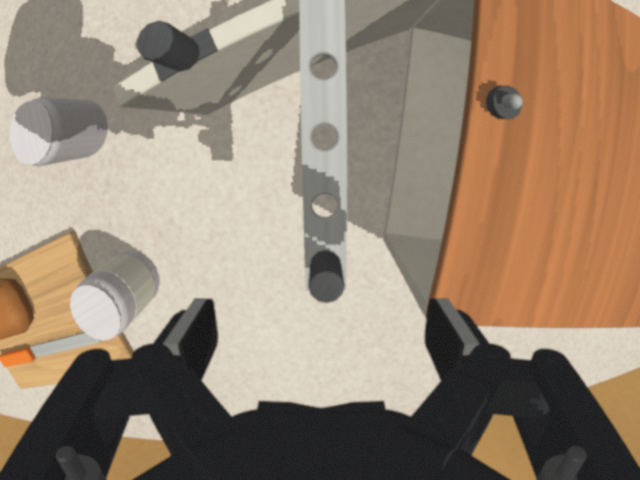

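The knob at (326,275) is centred between the fingers. The door is open and the pin is at (508,102).

>>> drive_tool(commands="-1 0 0.001 0.05 0 0 0;-1 0 0.001 0.098 0 0 0;-1 0 0.001 0.098 0 0 0;1 0 0.001 0.098 0 0 0;1 0 0.001 0.098 0 0 0;1 0 0.001 0.098 0 0 0;1 0 0.001 0.098 0 0 0;1 0 0.001 0.098 0 0 0")

```text
time: 18.35
position: [0.5804, -0.1492, 0.2435]
tcp_rot: [3.141, 0.002, 3.033]
force: [-0.1, 0.4, -0.6]
width: 0.0256
finger_force: 0.0
```

>>> drive_tool(commands="1 0 0 0 0 0 0;1 0 0 0 0 0 0;1 0 0 0 0 0 0;1 0 0 0 0 0 0")

```text
time: 18.68
position: [0.5803, -0.1492, 0.2426]
tcp_rot: [3.141, 0.001, 3.033]
force: [1.6, -0.2, 1.3]
width: 0.0163
finger_force: 58.5
```

```bash
cat >> h.py <<'E'
def stayR(pv,th,t,h=.0268):
    p,_,_=stay(pv,th,t,.16,h);return p,th+np.pi,-t
E
python3 - <<'E'
from h import *
p=np.array(status.get_state()['position']);pv=np.array([.4213,-.133])
v=p[:2]-pv;th=np.arctan2(v[1],v[0]);print(np.hypot(*v),th)
goals(*[stayR(pv,th,t) for t in (0,.1,.2,.28)])
E
```

```text
0.15981160673830924 -0.10178185795950541
t 18.6833 p [ 0.5803 -0.1492  0.2426] rpy [3.141e+00 1.000e-03 3.033e+00] w 0.01634962085795351 F [ 1.6 -0.2  1.3]
-0.0004 0.0 0.0016 0.0003 0.0003 -0.0022
0.0065 -0.0 -0.03 0.0002 -0.0316 -0.0023
0.0166 -0.0001 -0.0609 0.0001 -0.0634 -0.0023
0.0268 -0.0001 -0.0847 0.0 -0.0889 -0.0023
```

>>> drive_tool(commands="1 0.007 0 -0.031 0 -0.032 0;1 0.017 0 -0.062 0 -0.063 0;1 0.027 0 -0.086 0 -0.089 0;1 0.027 0 -0.086 0 -0.089 0;1 0.027 0 -0.086 0 -0.089 0")

```text
time: 19.1
position: [0.5652, -0.1477, 0.2858]
tcp_rot: [3.141, 0.279, 3.032]
force: [0.9, -1.8, -2.6]
width: 0.0162
finger_force: 58.6
```

```bash
python3 - <<'E'
from h import *
pv=np.array([.4213,-.133])
goals(*[stayR(pv,th,.28) for th in (-.102,0.02,.14,.26,.38,.5,.62)])
E
```

```text
t 19.1 p [ 0.5652 -0.1477  0.2858] rpy [3.141 0.279 3.032] w 0.016151802680194626 F [ 0.9 -1.8 -2.6]
-0.0028 0.0001 0.0026 -0.0005 -0.0003 -0.0023
-0.0005 0.0357 0.0019 -0.0112 -0.0003 -0.0396
0.0059 0.0701 0.0001 -0.0217 -0.0003 -0.0763
0.0162 0.1036 -0.0028 -0.0323 -0.0002 -0.113
0.0302 0.1355 -0.0068 -0.0428 -0.0002 -0.1497
0.0478 0.1654 -0.0118 -0.0533 -0.0002 -0.1865
0.0688 0.193 -0.0178 -0.0639 -0.0002 -0.2232
```

>>> drive_tool(commands="1 0.001 0.018 0 -0.005 0 -0.02;1 0.002 0.036 0 -0.011 0 -0.038;1 0.008 0.07 -0.002 -0.022 0 -0.075;1 0.018 0.104 -0.005 -0.032 0 -0.112;1 0.032 0.135 -0.009 -0.043 0 -0.148;1 0.05 0.165 -0.014 -0.053 0 -0.185;1 0.071 0.193 -0.02 -0.064 0 -0.222;1 0.071 0.193 -0.02 -0.064 0 -0.222")

```text
time: 19.77
position: [0.54, -0.0465, 0.2836]
tcp_rot: [3.135, 0.277, -2.522]
force: [0.4, -1.0, -3.1]
width: 0.016
finger_force: 58.8
```

```bash
python3 - <<'E'
from h import *
pv=np.array([.4213,-.133])
goals(*[stayR(pv,th,.28) for th in (.62,.7,.78,.86,.945)])
P=cams.camera_params('wrist')
im,d=cams.read_camera('wrist')
cams.read_camera('top')
for c in ('wrist','top'):
  for k,z in {'stay_pivot':.215,'pin_seat':.215,'door_pull':.2215}.items():
    for r in models.place_of(k,c)[:1]:
        print(c,k,round(r['confidence'],2),np.round(r['pixel']),np.round(atz(c,r['pixel'],z,P if c=='wrist' else None),4))
E
```

```text
t 19.7667 p [ 0.54   -0.0465  0.2836] rpy [ 3.135  0.277 -2.522] w 0.01604536605108189 F [ 0.4 -1.  -3.1]
0.0002 -0.0029 -0.003 0.002 -0.0011 -0.0001
0.0011 0.0205 -0.0031 -0.005 -0.001 -0.0245
0.0038 0.0438 -0.0037 -0.012 -0.0009 -0.049
0.0083 0.0667 -0.0048 -0.019 -0.0008 -0.0735
0.0149 0.0906 -0.0066 -0.0264 -0.0008 -0.0995
wrist pin_seat 0.55 [190. 399.] [ 0.4948 -0.0297  0.215 ]
top pin_seat 0.97 [258. 326.] [ 0.5024 -0.0345  0.215 ]
top door_pull 0.64 [282. 404.] [ 0.4497 -0.2162  0.2215]
```

>>> drive_tool(commands="1 0.001 0.021 -0.001 -0.006 0 -0.0245;1 0.004 0.044 -0.002 -0.013 0 -0.049;1 0.008 0.067 -0.003 -0.02 0 -0.0735;1 0.015 0.091 -0.005 -0.027 0 -0.0995;1 0.015 0.091 -0.005 -0.027 0 -0.0995;1 0.015 0.091 -0.005 -0.027 0 -0.0995")

```text
time: 20.67
position: [0.5078, -0.0153, 0.2858]
tcp_rot: [-3.138, 0.281, -2.202]
force: [-0.2, 0.8, -2.2]
width: 0.0164
finger_force: 58.7
```

```bash
python3 - <<'E'
from h import *
pv=np.array([.4213,-.133])
goals(*[stayR(pv,.945,t) for t in (.28,.2,.15,.1,.05,0)])
s=status.get_state();M=R.from_euler('xyz',s['tcp_rot'])
# hole position predicted: from TCP along tool x (toward pivot) 33mm, down 26.8 along tool z
h=np.array(s['position'])+M.apply([.033,0,.0268]);print('hole',np.round(h,4))
b=h[:2]-pv;print('dir',np.arctan2(b[1],b[0]),'pin',np.arctan2(-.0295+.133,.4953-.4213))
P=cams.camera_params('wrist')
im,d=cams.read_camera('wrist');cv2.imwrite('pics/w6.png',im)
cams.read_camera('scene')
for c in ('wrist','scene'):
  for k,z in {'stay_pivot':.215,'pin_seat':.215,'hole_outer':h[2],'door_pull':.2215}.items():
    for r in models.place_of(k,c)[:1]:
        print(c,k,round(r['confidence'],2),np.round(r['pixel']),np.round(atz(c,r['pixel'],z,P if c=='wrist' else None),4))
E
```

```text
t 20.6667 p [ 0.5078 -0.0153  0.2858] rpy [-3.138  0.281 -2.202] w 0.01638709621003213 F [-0.2  0.8 -2.2]
-0.0001 0.0023 0.0018 -0.0016 0.0002 -0.0018
-0.0034 0.0025 0.0275 -0.0016 0.0257 -0.0018
-0.0044 0.0026 0.0437 -0.0015 0.0416 -0.0019
-0.0045 0.0027 0.0599 -0.0015 0.0575 -0.0019
-0.0039 0.0027 0.0761 -0.0014 0.0734 -0.002
-0.0024 0.0028 0.0923 -0.0014 0.0893 -0.002
hole [ 0.4935 -0.035   0.2509]
dir 0.9358174613500881 pin 0.950090011241296
wrist pin_seat 0.59 [200. 323.] [ 0.4954 -0.0302  0.215 ]
wrist hole_outer 0.57 [226. 323.] [ 0.4918 -0.0352  0.2509]
scene stay_pivot 0.94 [178. 335.] [ 0.4106 -0.1339  0.215 ]
scene pin_seat 0.72 [204. 327.] [ 0.4997 -0.0296  0.215 ]
scene hole_outer 0.55 [219. 228.] [ 0.7714 -0.0464  0.2509]
scene door_pull 0.58 [165. 311.] [ 0.4374 -0.2246  0.2215]
```

View pics/w6.png

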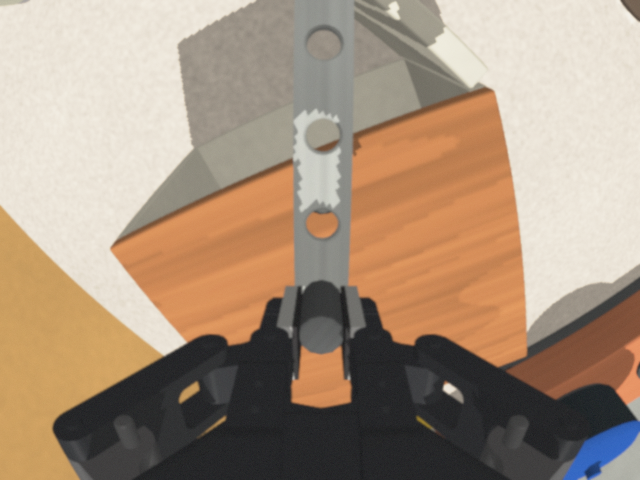

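The bar covers the pin and the outer hole is at (322,222), consistent with the geometry. I'll lower to just above the tip and look through the hole.

>>> drive_tool(commands="1 -0.003 0.004 0.0275 0 0.026 -0.003;1 -0.0045 0.004 0.043 0 0.041 -0.003;1 -0.0045 0.004 0.05 0 0.048 -0.003;1 -0.0045 0.004 0.05 0 0.048 -0.003;1 -0.0045 0.004 0.05 0 0.048 -0.003")

```text
time: 21.58
position: [0.5113, -0.0067, 0.262]
tcp_rot: [-3.137, 0.13, -2.19]
force: [-0.8, 0.2, -2.2]
width: 0.0159
finger_force: 58.8
```

```bash
python3 - <<'E'
from h import *
pv=np.array([.4213,-.133])
goals(*[stayR(pv,.95,t) for t in (.13,.1,.05,0)])
s=status.get_state();M=R.from_euler('xyz',s['tcp_rot'])
h=np.array(s['position'])+M.apply([.033,0,.0268]);print('hole',np.round(h,4))
b=h[:2]-pv;print('dir',np.arctan2(b[1],b[0]))
P=cams.camera_params('wrist')
im,d=cams.read_camera('wrist');cv2.imwrite('pics/w7.png',cv2.resize(im[120:340,220:430],(630,600),interpolation=cv2.INTER_CUBIC))
for k,z in {'pin_seat':.215,'hole_outer':h[2]}.items():
    for r in models.place_of(k,'wrist')[:1]:
        print(k,round(r['confidence'],2),np.round(r['pixel']),np.round(atz('wrist',r['pixel'],z,P),4))
K=np.array(P['camera_matrix']);T=np.linalg.inv(np.array(P['extrinsics']))
for p in ([.4953,-.0297,.224],[.4953,-.0297,.218],h):
    c=T[:3,:3]@p+T[:3,3];q=np.array([c[0],-c[1],-c[2]]);n=np.hypot(q[0],q[1]);th=np.arctan2(n,q[2]);print('proj',np.round([K[1,2]+K[1,1]*th*q[1]/n,K[0,2]+K[0,0]*th*q[0]/n],1))
E
```

```text
t 21.5833 p [ 0.5113 -0.0067  0.262 ] rpy [-3.137  0.13  -2.19 ] w 0.01591130103876287 F [-0.8  0.2 -2.2]
-0.0002 -0.0006 -0.0006 -0.0014 -0.0001 0.0004
-0.0017 -0.0005 0.009 -0.0014 0.0094 0.0003
-0.0035 -0.0005 0.0251 -0.0014 0.0253 0.0003
-0.0045 -0.0004 0.0413 -0.0014 0.0413 0.0003
hole [ 0.4944 -0.0305  0.2312]
dir 0.9510023167361983
pin_seat 0.68 [219. 317.] [ 0.4966 -0.0295  0.215 ]
hole_outer 0.79 [224. 320.] [ 0.4931 -0.0317  0.2312]
proj [224.4 319.1]
proj [219.5 319.2]
proj [228.  319.5]
```

View pics/w7.png

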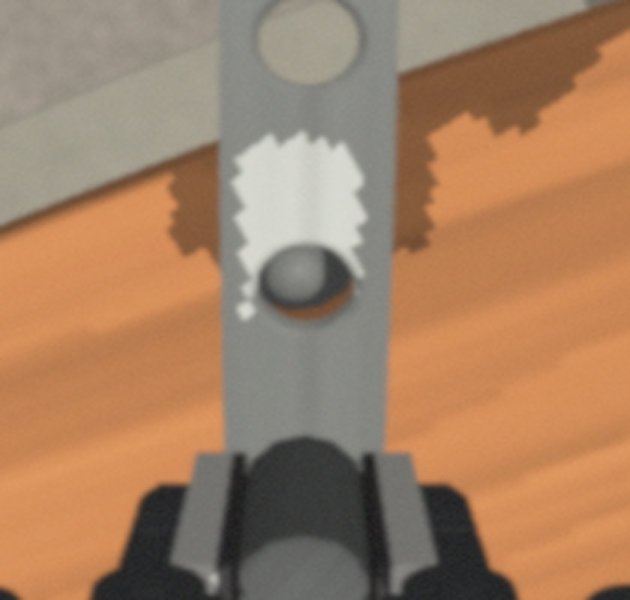

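The pin's tip shows inside the hole, about 1 mm left of its centre; hole (306,281), tip (298,272) in the crop. I'll shift slightly and lower.

>>> drive_tool(commands="1 0 -0.0025 0 0 0 0;1 -0.001 -0.0025 0.005 0 0.005 0;1 -0.0017 -0.0025 0.009 0 0.0095 0;1 -0.0027 -0.0025 0.017 0 0.0175 0;1 -0.0035 -0.0025 0.025 0 0.0255 0;1 -0.004 -0.0025 0.033 0 0.0335 0;1 -0.0045 -0.0025 0.04 0 0.041 0;1 -0.0045 -0.0025 0.04 0 0.041 0")

```text
time: 22.4
position: [0.5155, -0.003, 0.2415]
tcp_rot: [-3.138, -0.002, -2.19]
force: [-2.0, -0.5, 0.0]
width: 0.0163
finger_force: 59.1
```

>>> drive_tool(commands="1 0 0 0 0 0 0;1 0 0 0 0 0 0")

```text
time: 22.57
position: [0.5155, -0.0033, 0.2428]
tcp_rot: [-3.136, 0.001, -2.191]
force: [0.9, 1.4, -0.9]
width: 0.0159
finger_force: 59.0
```

>>> drive_tool(commands="-1 0 0 0 0 0 0;-1 0 0 0 0 0 0;-1 0 0 0 0 0 0;-1 0 0 0 0 0 0;-1 0 0 -0.06 0 0 0;-1 0 0 -0.12 0 0 0;-1 0 0 -0.2 0 0 0;-1 0 0 -0.2 0 0 0")

```text
time: 23.23
position: [0.516, -0.0036, 0.3501]
tcp_rot: [-3.128, 0.006, -2.192]
force: [-1.4, -0.2, 0.0]
width: 0.0853
finger_force: 0.0
```

```bash
python3 - <<'E'
from h import *
goals()
P=cams.camera_params('wrist')
im,d=cams.read_camera('wrist');cv2.imwrite('pics/w8.png',im)
for k,z in {'stay_pivot':.215,'stay_knob':.235,'pin_seat':.215,'hole_outer':.215,'hole_middle':.215}.items():
    for r in models.place_of(k,'wrist')[:1]:
        print(k,round(r['confidence'],2),np.round(r['pixel']),np.round(atz('wrist',r['pixel'],z,P),4))
cams.read_camera('scene')
for r in models.place_of('tin_a','scene')[:2]+models.place_of('oil','scene')[:1]: print(np.round(atz('scene',r['pixel'],0),3))
E
```

```text
t 23.2333 p [ 0.516  -0.0036  0.3501] rpy [-3.128  0.006 -2.192] w 0.08528427002239092 F [-1.4 -0.2  0. ]
stay_pivot 0.76 [ 10. 326.] [ 0.4215 -0.132   0.215 ]
stay_knob 0.62 [240. 324.] [ 0.5149 -0.0028  0.235 ]
pin_seat 0.7 [185. 330.] [ 0.492  -0.0288  0.215 ]
hole_outer 0.94 [187. 327.] [ 0.4942 -0.0289  0.215 ]
hole_middle 0.83 [133. 328.] [ 0.4715 -0.0592  0.215 ]
[ 0.658 -0.397  0.   ]
[ 0.447 -0.458  0.   ]
[ 0.589  0.303 -0.   ]
```

View pics/w8.png

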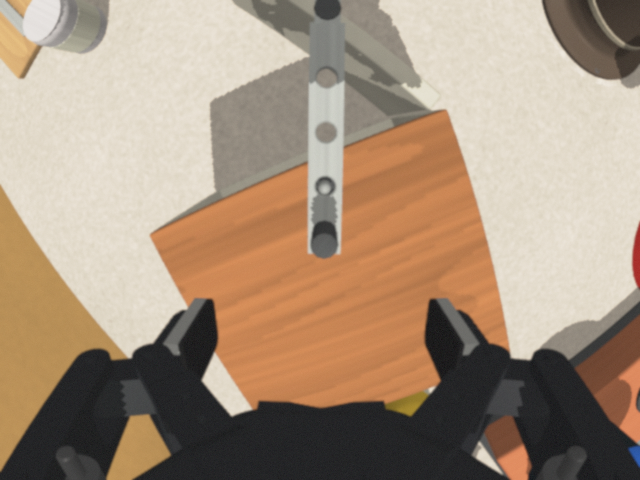

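The pin stands in the outermost hole at (325,186), the bar lies level, and the gripper is clear. I'm handing the job in.

```bash
python3 -c "
from workcell import order
print(order.job_done())"
```

```text
the job is handed in; nothing more can be done
None
```

The door is open to about 60 degrees and the stay's outermost hole is down over the pin. The steps were done in the order asked, the tins and bottle show no sign of having moved, and the job is handed in at about 23 s of robot time.

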